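# Build a test setting on the kiln batt

## Task

Build a test setting on the cream kiln batt: stand the round prop on the wash mark nearer the low arch and the square prop on the other mark, bridge the two with the glazed slab, centred and in line with the batt, and stand the cone pack upright on the middle of the slab. Also slide the draw tile, flat on the table, into the low slot under the arch's black bar until it meets the stop. Leave the glaze jar where it stands.

Things in the scene. Friction and masses are not known exactly. Their poses are not given: they have to be found in the camera images.
- round_prop_mid (a point): Loose round kiln prop: an upright plain buff fireclay cylinder, 40 mm in diameter and 45 mm tall, standing on the table. The point is its centre, 22.5 mm above its foot; z is its axis, up.
- square_prop_mid (a point): Loose square kiln prop: an upright plain buff fireclay block, 38 x 38 mm in plan and 45 mm tall. The point is its centre, 22.5 mm above its foot; x and y are square to its side faces, z is up.
- slab_mid (a point): Loose slab: a glazed pale grey-green stone sample plank, 180 mm long (its x) x 55 mm wide (its y) x 16 mm thick (z, up), lying flat on the table, glaze up; about 0.36 kg. The point is its centre, 8 mm above its underside.
- cone_pack_mid (a point): Loose cone pack: a clay bar 60 mm long (its x) x 26 mm wide (its y) x 20 mm high, with a row of three slender cones along its length, standing up from its top and leaning a little to its +x; 56 mm high in all. The point is the centre of the bar, 10 mm above its underside; z is up. Its long sides are clear.
- draw_tile_mid (a point): Loose draw tile: a plain off-white unglazed flat tile 110 mm long (its x) x 45 mm wide (its y) x 10 mm thick (z, up), lying flat on the table. The point is its centre, 5 mm above its underside. Either end may go in first.
- batt: Fixed kiln batt: a cream slab lying on the table, 110 mm (its x) x 250 mm (its y) x 15 mm thick. Two identical flat round brownish wash marks, 54 mm across, lie on its top on the long centre line at y = +65 mm and y = -65 mm, x = 0. Origin: centre of its underside, on the table (its top is at z = 15 mm).
- arch: Fixed low arch beside the batt: two cream brick piers bridged by a black bar (underside 18, top 43 mm up). Its slot, 62 mm wide, runs along its x, centred on y = 0, open to its -x (roughly to the robot). Origin: centre of underside, on the table. Mouth and bar front at x = -40 mm, bar end 0, face of the cream stop block +20. With the draw tile home its centre is at x = -35; 50 mm stands out.
- jar: Bystander: a loose white glaze jar with a black lid, 66 mm in diameter and 85 mm tall, standing on the table at the other side of the batt from the arch. Origin: centre of its underside. To be left alone.
Mind the look-alikes: they are no part of the job. Leave any orange look-alike of the part that bears round_prop_mid alone. Leave any red look-alike of the arch alone.

How it is judged:
By the outcome, as a careful person would: the job done as asked, in the order asked, and still so for the second after the job is handed in, with the robot touching nothing.
It also fails if it takes over 128 s, if anything falls off the work surface, if the arm or the gripper's body presses on something with over 40 N, if the wrist force passes 120 N, or if a joint passes its speed limit or range.

## Robot

A 6-joint arm with a two-finger parallel gripper is mounted at the origin on the work surface. World frame = base frame: x ahead of the robot, y to its left, z up, the work surface at z = 0. Lengths are in m, angles in rad, forces in N, time in s.
With the tool pointing down it reaches from about 0.4 to 0.825 m from the base axis. Payload 7 kg.
Tool frame: the origin (TCP) lies on the centre line of the jaws, within the pads' length; the fingertips stand tip_reach ahead of it and the grasp point (between the pads) is the TCP (tip_reach is the distance from the TCP to the fingertips, in m); z points along the fingers, y is the line along which they close (so a half turn about z gives the same grasp; the last joint's range is limited). The gripper opens to 88 mm and grips with 3 to 60 N. Pads are 19 mm wide; open, the fingers measure 130 mm over their backs; the gripper's body (78 mm by 193 mm) begins 47 mm behind the grasp point.
Start: joints at [-0.903, 0.359, 0.012, 0, -1.224, -0.288], TCP at [0.25, -0.627, 0.246] pointing down, gripper open.
Joint ranges: [-3.07, 3.07], [-1.43, 2.12], [-1.02, 1.25], [-3.03, 1.67], [-3.05, -0], [-3.03, 3.03]. Speed limits (rad/s): [2.39, 2.39, 3.01, 3.14, 3.14, 3.14].

## Interface

Orientations are given as [roll, pitch, yaw] about the fixed x, y, z axes, in that order (R = Rz(yaw) Ry(pitch) Rx(roll)).
In Python, from station import get_state, grab_frame, calibration, job_done, find_in, mark_of, tip_reach gives the robot as it stands.
- The arm moves only by the shell command python3 -m handwheel 'ROWS' [OPENING] [FORCE]. ROWS is JSON, a list of rows, each an object with "delta_pos": the shift along the world's x, y, z in units of 30 mm (1.0 is 30 mm), a list of three; "dr": the turn, a rotation vector about the world's x, y, z in degrees, a list of three. In form: [{"delta_pos": [tx, ty, tz], "dr": [rx, ry, rz]}, ...]. A call has 1 to 10 rows; each row shifts and turns the commanded pose from where the row before left it; what a row does not reach is not made up. A row lasts 1/10 s, in which the tool goes at most 50 mm and 8.59 degrees, less where a joint would pass 70% of its speed; a pose out of reach is approached as far as the arm can. A call is refused whole if a number of a shift passes 1 or a number of a turn 8.59, either way. A call with a gripper value outside its range is refused whole. OPENING is the closure, from -1 (fully open) to 1 (shut), set as the call begins (- or left out, the last holds). The fingers move at their own pace and stop on an object; FORCE is the grip in N (left out, the last holds). Time passes only in rows, so rows that do not move let the fingers close. It gives the time, the measured TCP pose, the force, the opening and the grip force at its end, in the units of the state.
- get_state(): the state, without advancing time (a new reading comes with each control period).
- grab_frame(name): name is "scene" or "side" or "wrist"; returns the picture (420x560x3 uint8, red, green, blue); there is no depth.
- calibration(name): a dict with "fx", "fy", "cx", "cy" (pixels), "extrinsics" (4x4, takes a point from world to camera coordinates). Camera axes: x right, y down, z forward; pixel columns grow to the right and rows downward; lengths in m; the calibration is good to about 2 mm. A picture is of the moment at which its call begins: read the wrist's pose just before it. calibration takes no time and is no camera call; for the wrist camera it gives the pose at the moment of the call.
- job_done(): hands the job in; it is judged then, once.
Trained networks look in the newest picture that a camera, given by its name, has taken for a name from the list of things; names that differ only in an ending like _2 or _b are one class to them, and where a whole thing is asked for, a point or a joint stands for the part that bears it (a point fixed in the world has none). Each returns a list of dicts, best first, with "conf" (0 to 1); they miss things now and then, are a little off and sometimes report something else, mostly with a low value. They report only what shows in the picture. A call takes as long as a camera call. They do not tell look-alikes from the thing itself.
- find_in(camera, query): "location" ([column, row] in pixels, amid what is visible of it).
- mark_of(camera, query): "location" ([column, row] in pixels: a listed point, or the origin of a listed thing).
The state is a dict: "t": time; "q": joint angles; "qd": joint speeds; "joint_efforts": joint torques, N m; "eef_pos": TCP position; "ee_rot": TCP orientation; "force": force on the tool from outside, world axes, zero at the start; "moment": the same for the moment, N m; "width": finger opening in m; "gripper_force": force on a finger pad.
Only numpy, scipy, OpenCV 4.12 (cv2) and the standard library are available. Lean on these libraries where they do the work, as an engineer would, in place of code of your own. Each camera call takes 0.05 s, during which the arm holds its last target. There are 200 camera calls.

## Working session

There is one attempt and no reset: what is moved stays moved. The work goes in short steps, Python scripts to look and compute and a shell command to move; the robot and the scene stay as the last step left them, time stands still between calls to the robot, and variables do not carry over. Pictures are saved under pics/ and viewed, at most 14 in all, crops included, and the job is handed in when it is done.

```bash
ls; mkdir -p pics; cat > h.py <<'E'
import numpy as np, cv2
from station import *
def snap(n,f=None):
    im=grab_frame(n)
    if f: cv2.imwrite('pics/'+f,cv2.cvtColor(im,cv2.COLOR_RGB2BGR))
    return im
def ray(n,px,z):
    c=calibration(n);E=np.array(c['extrinsics']);R,t=E[:3,:3],E[:3,3]
    d=R.T@np.array([(px[0]-c['cx'])/c['fx'],(px[1]-c['cy'])/c['fy'],1]);o=-R.T@t
    return o+d*(z-o[2])/d[2]
def proj(n,P):
    c=calibration(n);E=np.array(c['extrinsics']);p=E[:3,:3]@np.array(P)+E[:3,3]
    return np.array([c['fx']*p[0]/p[2]+c['cx'],c['fy']*p[1]/p[2]+c['cy']])
E
python3 - <<'E'
from h import *
print(get_state(),tip_reach)
Z=dict(round_prop_mid=.0225,square_prop_mid=.0225,slab_mid=.008,cone_pack_mid=.01,draw_tile_mid=.005,batt=0,arch=0,jar=0)
for n in ['scene','side']:
    snap(n,n+'0.png'); print(n,calibration(n)['extrinsics'])
    for k,z in Z.items():
        for r in mark_of(n,k)[:3]: print(k,np.round(r['location']),round(r['conf'],2),ray(n,r['location'],z).round(4)[:2])
snap('wrist','wrist0.png')
E
```

```text
pics
{'t': 0.0, 'q': array([-9.02903911e-01,  3.59412610e-01,  1.10317636e-02, -3.53947033e-04,
       -1.22407975e+00, -2.88092071e-01]), 'qd': array([-1.70201055e-05,  9.76118127e-04,  9.39979489e-05, -1.51710424e-03,
        4.19023525e-04, -4.69754608e-04]), 'joint_efforts': array([ 1.01260839e-04, -5.82712483e+01,  2.93061340e+01,  6.99703708e+00,
        7.14753172e-03, -1.45459826e-04]), 'eef_pos': array([ 0.25004513, -0.62647768,  0.24459354]), 'ee_rot': array([ 3.13990243e+00, -1.53890963e-04, -2.76191273e+00]), 'force': array([ 0.29599203, -0.48369704, -0.06675997]), 'moment': array([1.65340060e-02, 9.57887886e-04, 3.03999739e-05]), 'gripper_force': 0.0, 'width': 0.08764412648137916} 0.019
scene [[ 0.5996297   0.80011176 -0.01629117 -0.38204713]
 [ 0.60465795 -0.46629787 -0.64572057 -0.2536508 ]
 [-0.52424516  0.37734265 -0.76339998  1.60650515]
 [ 0.          0.          0.          1.        ]]
round_prop_mid [232. 204.] 0.57 [0.4359 0.0032]
round_prop_mid [245. 181.] 0.56 [0.3878 0.0783]
square_prop_mid [195. 237.] 0.69 [ 0.4688 -0.1322]
square_prop_mid [329. 156.] 0.66 
[... 380 characters left out ...]
59 -0.01798994  0.51234991]
 [-0.19529643  0.52466083 -0.82860746  0.12842634]
 [ 0.31902591 -0.76494211 -0.55954092  0.91207909]
 [ 0.          0.          0.          1.        ]]
round_prop_mid [328. 238.] 0.85 [0.3923 0.0609]
round_prop_mid [318. 221.] 0.63 [0.4347 0.0032]
square_prop_mid [318. 188.] 0.77 [ 0.4813 -0.1471]
slab_mid [346. 164.] 0.94 [ 0.4471 -0.3407]
slab_mid [292. 257.] 0.34 [0.4544 0.1376]
cone_pack_mid [288. 255.] 0.72 [0.4622 0.1368]
draw_tile_mid [266. 325.] 0.85 [0.4336 0.3372]
batt [260. 219.] 0.87 [0.5831 0.0183]
arch [186. 279.] 0.87 [0.6442 0.2785]
arch [126. 346.] 0.79 [0.6535 0.4689]
jar [287. 168.] 0.62 [ 0.6162 -0.2621]
jar [318. 221.] 0.29 [ 0.4426 -0.0257]
```

```bash
python3 -c "
import cv2
a=cv2.imread('pics/scene0.png')[120:340,80:480];cv2.imwrite('pics/sc.png',cv2.resize(a,(800,440),interpolation=cv2.INTER_CUBIC))
a=cv2.imread('pics/side0.png')[120:400,60:440];cv2.imwrite('pics/sd.png',cv2.resize(a,(800,590),interpolation=cv2.INTER_CUBIC))"
```

```text
(no output)
```

View pics/sc.png

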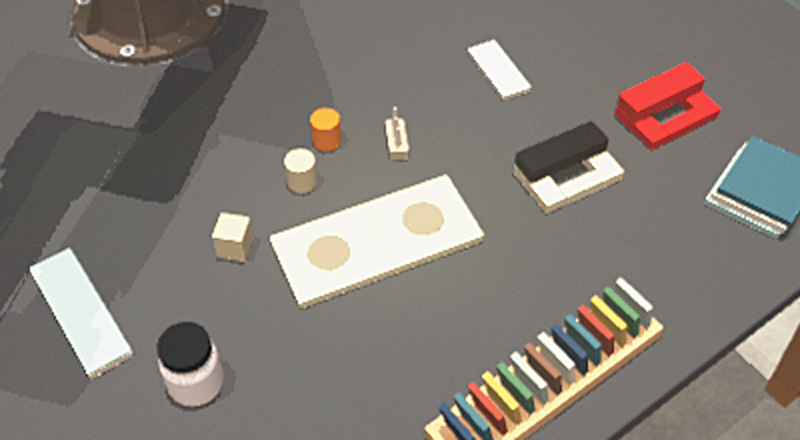

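View pics/sd.png

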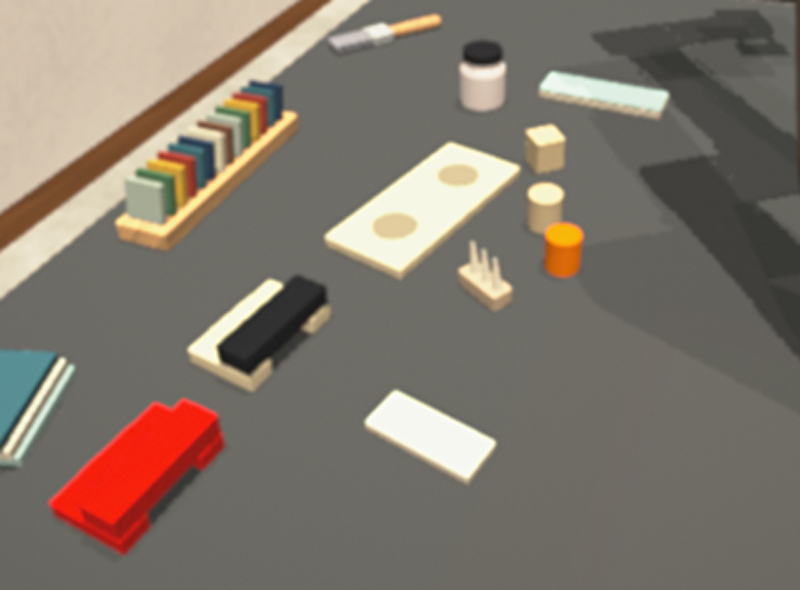

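The buff round prop is at scene px (232,204) and the orange look-alike at (245,181). The black-bar arch is at (363,207) and the red one at (414,178). The batt marks are at about (244,246) and (291,229), and the latter is nearer the arch. I choose the buff prop and the black arch, and I'll check them with a wrist close view next.

```bash
for i in 1 2; do python3 -m handwheel '[{"delta_pos":[0.3,0.95,0.2],"dr":[0,0,0]},{"delta_pos":[0.3,0.95,0.2],"dr":[0,0,0]},{"delta_pos":[0.3,0.95,0.2],"dr":[0,0,0]},{"delta_pos":[0.3,0.95,0.2],"dr":[0,0,0]},{"delta_pos":[0.3,0.95,0.2],"dr":[0,0,0]},{"delta_pos":[0.3,0.95,0.2],"dr":[0,0,0]},{"delta_pos":[0.3,0.95,0.2],"dr":[0,0,0]},{"delta_pos":[0.3,0.95,0.2],"dr":[0,0,0]},{"delta_pos":[0.3,0.95,0.2],"dr":[0,0,0]},{"delta_pos":[0.3,0.95,0.2],"dr":[0,0,0]}]' -1; done
cat >> h.py <<'E'
def rect(n,z,x0,x1,y0,y1,s=0.0005,f=None):
    "top-down map of plane z: col = (y-y0)/s, row = (x-x0)/s"
    c=calibration(n);im=snap(n);E=np.array(c['extrinsics']);K=np.array([[c['fx'],0,c['cx']],[0,c['fy'],c['cy']],[0,0,1]])
    H=K@np.c_[E[:3,0],E[:3,1],E[:3,2]*z+E[:3,3]]@np.array([[0,s,x0],[s,0,y0],[0,0,1]])
    o=cv2.warpPerspective(im,H,(int((y1-y0)/s),int((x1-x0)/s)),flags=cv2.INTER_LINEAR|cv2.WARP_INVERSE_MAP)
    if f: cv2.imwrite('pics/'+f,cv2.cvtColor(o,cv2.COLOR_RGB2BGR))
    return o
def pose(): s=get_state(); return s['eef_pos'].round(4),np.degrees(s['ee_rot']).round(2),round(s['t'],2)
E
python3 - <<'E'
from h import *
print(pose(),get_state()['q'])
c=calibration('wrist');E=np.array(c['extrinsics']);print('cam',-E[:3,:3].T@E[:3,3],E[2,:3],c['fx'])
print([ray('wrist',p,0)[:2].round(3) for p in [(0,0),(560,0),(560,420),(0,420)]])
snap('wrist','w1.png')
for k,z in dict(round_prop_mid=.0225,square_prop_mid=.0225,slab_mid=.008,cone_pack_mid=.01,draw_tile_mid=.005,batt=0,arch=0).items():
    for r in mark_of('wrist',k)[:2]: print(k,np.round(r['location']),round(r['conf'],2),ray('wrist',r['location'],z).round(4)[:2])
E
```

```text
t: 1.95
eef_pos: [0.3404, -0.3408, 0.306]
ee_rot: [-3.141, 0.0, -2.762]
force: [1.0, 1.0, 0.8]
width: 0.0876
gripper_force: 0.0
t: 2.95
eef_pos: [0.4303, -0.0557, 0.3662]
ee_rot: [-3.142, 0.001, -2.762]
force: [-0.4, 0.0, 0.0]
width: 0.0877
gripper_force: 0.0
(array([ 0.4303, -0.0557,  0.3662]), array([-1.8000e+02,  5.0000e-02, -1.5823e+02]), 2.95) [ 3.29253016e-01 -1.15434207e-01 -2.69586945e-01 -1.31125569e-05
 -1.41569076e+00 -1.52006193e+00]
cam [ 0.3554448  -0.08535243  0.50671446] [ 0.26809391  0.1070009  -0.95743223] 305.8339380059294
[array([ 0.347, -0.511]), array([0.05 , 0.233]), array([0.703, 0.722]), array([ 1.154, -0.408])]
round_prop_mid [302. 184.] 0.92 [ 0.4293 -0.0062]
round_prop_mid [353. 177.] 0.9 [0.3889 0.0651]
square_prop_mid [220. 181.] 0.79 [ 0.4739 -0.1323]
square_prop_mid [282. 259.] 0.16 [0.5623 0.0131]
slab_mid [101. 116.] 0.56 [ 0.4481 -0.3382]
cone_pack_mid [372. 230.] 0.95 [0.4582 0.1364]
cone_pack_mid [216. 182.] 0.52 [ 0.4792 -0.1392]
draw_tile_mid [480. 255.] 0.83 [0.4318 0.3386]
draw_tile_mid [283. 259.] 0.73 [0.5681 0.0153]
batt [286. 260.] 0.69 [0.5713 0.0214]
arch [395. 334.] 0.87 [0.638  0.2807]
arch [482. 256.] 0.42 [0.4332 0.3471]
```

View pics/w1.png

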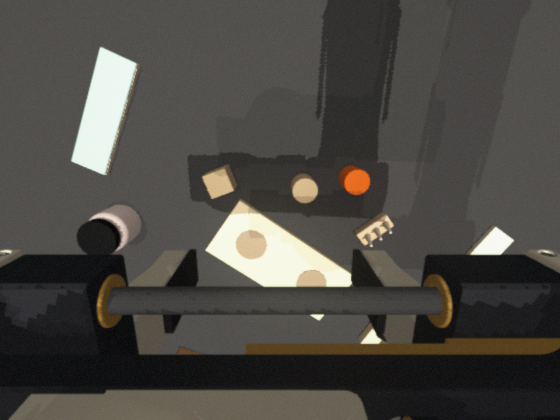

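The wrist view shows the buff prop at (304,187), the orange one at (354,180), the square prop at (219,181), the slab at (103,110), the cone pack at (374,230), and the batt partly hidden. Next I go farther out to see the batt and arch, and I rectify this view first.

```bash
cat >> h.py <<'E'
def rects(o,x0,y0,s=0.0005,thr=None,amin=400):
    g=cv2.cvtColor(o,cv2.COLOR_RGB2GRAY); t,m=cv2.threshold(g,thr or 0,255,cv2.THRESH_BINARY+(0 if thr else cv2.THRESH_OTSU))
    r=[]
    for c in cv2.findContours(m,cv2.RETR_EXTERNAL,cv2.CHAIN_APPROX_NONE)[0]:
        if cv2.contourArea(c)<amin: continue
        (u,v),(w,h),a=cv2.minAreaRect(c); b=cv2.boxPoints(((u,v),(w,h),a)); e=max((b[1]-b[0],b[2]-b[1]),key=np.linalg.norm)
        # world: x=row, y=col -> angle of long side
        r.append(dict(xy=(round(x0+v*s,4),round(y0+u*s,4)),size=(round(max(w,h)*s,4),round(min(w,h)*s,4)),yaw=round(float(np.degrees(np.arctan2(e[0],e[1])))%180,2),thr=t))
    return r
E
python3 - <<'E'
from h import *
W=dict(round=(.045,.43,-.005,.045),square=(.045,.474,-.133,.045),slab=(.016,.448,-.34,.13),cone=(.02,.459,.137,.06))
T=[]
for n in ['wrist','scene','side']:
    for k,(z,x,y,d) in W.items():
        o=rect(n,z,x-d,x+d,y-d,y+d); print(n,k,rects(o,x-d,y-d)); T.append(cv2.resize(o,(200,190)))
cv2.imwrite('pics/t1.png',cv2.cvtColor(np.vstack([np.hstack(T[i:i+4]) for i in (0,4,8)]),cv2.COLOR_RGB2BGR))
E
python3 -m handwheel '[{"delta_pos":[1,0.4,0],"dr":[0,0,0]},{"delta_pos":[1,0.4,0],"dr":[0,0,0]},{"delta_pos":[1,0.4,0],"dr":[0,0,0]},{"delta_pos":[1,0.4,0],"dr":[0,0,0]},{"delta_pos":[1,0.4,0],"dr":[0,0,0]},{"delta_pos":[1,0.4,0],"dr":[0,0,0]},{"delta_pos":[0.9,0.4,0],"dr":[0,0,0]},{"delta_pos":[0.8,0.5,0],"dr":[0,0,0]},{"delta_pos":[0,0,0],"dr":[0,0,0]}]'
python3 - <<'E'
from h import *
snap('wrist','w2.png')
T=[]
for n in ['wrist','scene','side']:
    x,y,d=.587,.019,.15
    o=rect(n,.015,x-d,x+d,y-d,y+d); print(n,'batt',rects(o,x-d,y-d,amin=9000)); T.append(cv2.resize(o,(260,260)))
cv2.imwrite('pics/t2.png',cv2.cvtColor(np.hstack(T),cv2.COLOR_RGB2BGR))
for r in mark_of('wrist','arch')[:2]+mark_of('wrist','batt')[:1]: print(np.round(r['location']),round(r['conf'],2),ray('wrist',r['location'],0).round(4)[:2])
a=cv2.imread('pics/t1.png');b=cv2.imread('pics/w2.png');
E
```

```text
wrist round [{'xy': (0.4325, -0.004), 'size': (0.0396, 0.0389), 'yaw': 45.0, 'thr': 114.0}]
wrist square [{'xy': (0.5015, -0.0952), 'size': (0.034, 0.0125), 'yaw': 0.0, 'thr': 123.0}, {'xy': (0.4724, -0.1321), 'size': (0.0386, 0.0385), 'yaw': 132.27, 'thr': 123.0}]
wrist slab [{'xy': (0.4434, -0.3321), 'size': (0.1804, 0.0574), 'yaw': 177.64, 'thr': 159.0}]
wrist cone [{'xy': (0.4581, 0.1414), 'size': (0.0607, 0.0351), 'yaw': 148.13, 'thr': 128.0}]
scene round [{'xy': (0.4491, -0.0101), 'size': (0.068, 0.0396), 'yaw': 155.74, 'thr': 134.0}]
scene square [{'xy': (0.4866, -0.1412), 'size': (0.0701, 0.0424), 'yaw': 140.44, 'thr': 143.0}]
scene slab [{'xy': (0.4494, -0.3336), 'size': (0.1862, 0.0564), 'yaw': 177.55, 'thr': 179.0}]
scene cone [{'xy': (0.4506, 0.1425), 'size': (0.0879, 0.0275), 'yaw': 150.17, 'thr': 157.0}]
side round [{'xy': (0.4321, 0.0082), 'size': (0.0729, 0.0398), 'yaw': 102.53, 'thr': 116.0}]
side square [{'xy': (0.4664, -0.1197), 'size': (0.0806, 0.0429), 'yaw': 125.1, 'thr': 134.0}]
side slab [{'xy': (0.4461, -0.3271), 'size': (0.1858, 0.082), 'yaw': 177.95, 'thr': 164.0}]
side cone [{'xy': (0.4626, 0.1266), 'size': (0.1048, 0.0493), 'yaw': 146.59, 'thr': 137.0}]
t: 4.85
eef_pos: [0.6633, 0.0437, 0.363]
ee_rot: [3.141, -0.003, -2.761]
force: [0.4, 0.2, 0.4]
width: 0.0879
gripper_force: 0.0
wrist batt [{'xy': (0.5747, 0.0159), 'size': (0.2503, 0.1109), 'yaw': 76.79, 'thr': 140.0}]
scene batt [{'xy': (0.579, 0.0149), 'size': (0.2508, 0.1154), 'yaw': 76.75, 'thr': 168.0}]
side batt [{'xy': (0.5768, 0.0174), 'size': (0.2644, 0.1205), 'yaw': 77.04, 'thr': 155.0}]
[412. 211.] 0.93 [0.6359 0.2876]
[500. 253.] 0.73 [0.6469 0.4753]
[279. 116.] 0.9 [0.5757 0.016 ]
```

View pics/t1.png

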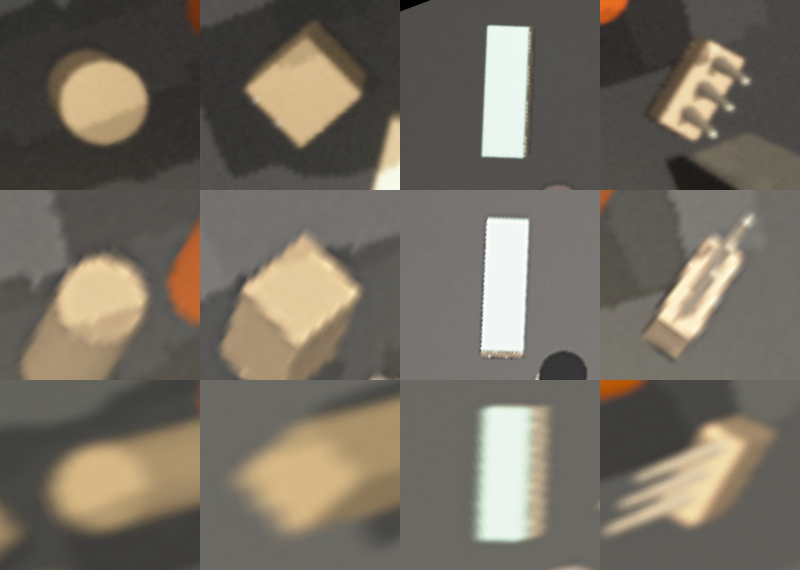

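View pics/w2.png

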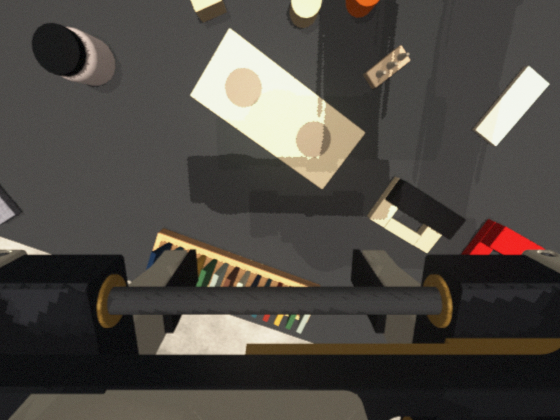

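Wrist view w2 shows the batt (centre about (278,110)), with marks at (243,88) and (312,138). The black-bar arch is at (412,211) and the red one at (500,250). The rectified crop confirms the buff round prop, with a hint of orange at the corner. I'm going above the prop with the tool aligned to the batt.

```bash
python3 -m handwheel '[{"delta_pos":[-0.855,-0.177,-0.8],"dr":[0,0,-3.9]},{"delta_pos":[-0.855,-0.177,-0.8],"dr":[0,0,-3.9]},{"delta_pos":[-0.855,-0.177,-0.8],"dr":[0,0,-3.9]},{"delta_pos":[-0.855,-0.177,-0.8],"dr":[0,0,-3.9]},{"delta_pos":[-0.855,-0.177,-0.8],"dr":[0,0,-3.9]},{"delta_pos":[-0.855,-0.177,-0.8],"dr":[0,0,-3.9]},{"delta_pos":[-0.855,-0.177,-0.8],"dr":[0,0,-3.9]},{"delta_pos":[-0.855,-0.177,-0.8],"dr":[0,0,-3.9]},{"delta_pos":[-0.855,-0.177,-0.8],"dr":[0,0,-3.8]},{"delta_pos":[0,0,0],"dr":[0,0,0]}]' -0.4 25
python3 - <<'E'
from h import *
print(pose());x,y,d=.4325,-.004,.045
o=rect('wrist',.045,x-d,x+d,y-d,y+d,f='r3.png');print(rects(o,x-d,y-d)); snap('wrist','w3.png')
E
```

```text
t: 6.15
eef_pos: [0.425, -0.0075, 0.1473]
ee_rot: [-3.14, -0.004, 2.907]
force: [-0.5, -0.8, 0.6]
width: 0.0615
gripper_force: 0.0
(array([ 0.425 , -0.0075,  0.1473]), array([-179.91,   -0.25,  166.57]), 6.15)
[{'xy': (0.4702, 0.0057), 'size': (0.0425, 0.0125), 'yaw': 90.0, 'thr': 160.0}, {'xy': (0.4293, -0.0018), 'size': (0.0487, 0.04), 'yaw': 153.43, 'thr': 160.0}]
```

View pics/w3.png

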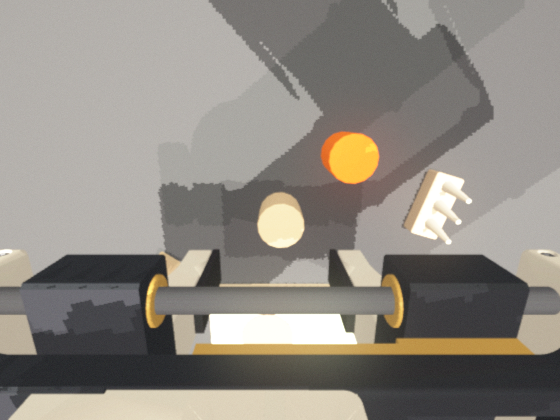

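The picture shows the buff prop at (281,225) between the jaws, with the orange one clear at (350,158). I'll descend and grip it.

```bash
python3 -m handwheel '[{"delta_pos":[0.27,0.12,0],"dr":[0,0,0]},{"delta_pos":[0,0,-0.6],"dr":[0,0,0]},{"delta_pos":[0,0,-0.6],"dr":[0,0,0]},{"delta_pos":[0,0,-0.6],"dr":[0,0,0]},{"delta_pos":[0,0,-0.6],"dr":[0,0,0]},{"delta_pos":[0,0,-0.6],"dr":[0,0,0]},{"delta_pos":[0,0,-0.6],"dr":[0,0,0]},{"delta_pos":[0,0,-0.35],"dr":[0,0,0]},{"delta_pos":[0,0,0],"dr":[0,0,0]},{"delta_pos":[0,0,0],"dr":[0,0,0]}]'
python3 -m handwheel '[{"delta_pos":[0,0,0],"dr":[0,0,0]},{"delta_pos":[0,0,0],"dr":[0,0,0]},{"delta_pos":[0,0,0],"dr":[0,0,0]},{"delta_pos":[0,0,0],"dr":[0,0,0]},{"delta_pos":[0,0,0],"dr":[0,0,0]},{"delta_pos":[0,0,0],"dr":[0,0,0]}]' 1 25
```

```text
t: 7.25
eef_pos: [0.4398, -0.0016, 0.0314]
ee_rot: [3.141, 0.001, 2.911]
force: [0.2, -0.1, 0.1]
width: 0.0615
gripper_force: 0.0
t: 7.85
eef_pos: [0.4387, -0.002, 0.0315]
ee_rot: [3.141, 0.001, 2.911]
force: [-1.1, -1.4, 6.7]
width: 0.0391
gripper_force: 25.0
```

```bash
python3 -m handwheel '[{"delta_pos":[0,0,0.8],"dr":[0,0,0]},{"delta_pos":[0,0,0.8],"dr":[0,0,0]},{"delta_pos":[0.7,0.36,0.4],"dr":[0,0,0]},{"delta_pos":[0.9,0.46,0],"dr":[0,0,0]},{"delta_pos":[0.9,0.46,0],"dr":[0,0,0]},{"delta_pos":[0.9,0.46,0],"dr":[0,0,0]},{"delta_pos":[0.9,0.46,0],"dr":[0,0,0]},{"delta_pos":[0.9,0.47,0],"dr":[0,0,0]},{"delta_pos":[0,0,0],"dr":[0,0,0]},{"delta_pos":[0,0,0],"dr":[0,0,0]}]'
python3 -m handwheel '[{"delta_pos":[0,0,0],"dr":[0,0,0]},{"delta_pos":[0,0,0],"dr":[0,0,0]}]'
python3 - <<'E'
from h import *
print(pose());snap('wrist','w4.png')
p=get_state()['eef_pos'];print(p)
x,y,d=p[0],p[1],.035
o=rect('wrist',p[2]-.0315+.045,x-d,x+d,y-d,y+d,f='r4.png');print(proj('wrist',p),proj('wrist',p+np.array([0,0,.0135])))
x,y,d=.585,.08,.06
T=[cv2.resize(rect(n,p[2]-.0315+.045,p[0]-.04,p[0]+.04,p[1]-.04,p[1]+.04),(240,240)) for n in ['wrist','scene','side']]
cv2.imwrite('pics/t4.png',cv2.cvtColor(np.hstack(T),cv2.COLOR_RGB2BGR))
E
```

```text
t: 8.85
eef_pos: [0.5941, 0.0781, 0.0901]
ee_rot: [-3.141, -0.001, 2.91]
force: [-0.5, 0.3, -1.5]
width: 0.0393
gripper_force: 25.0
t: 9.05
eef_pos: [0.5937, 0.0776, 0.0911]
ee_rot: [-3.141, -0.0, 2.91]
force: [0.5, -0.4, -2.2]
width: 0.0395
gripper_force: 25.0
(array([0.5937, 0.0776, 0.0911]), array([-1.7999e+02, -2.0000e-02,  1.6675e+02]), 9.05)
[0.59381054 0.07765078 0.0912595 ]
[276.20957928 283.12085145] [276.3894555  297.56408043]
```

View pics/t4.png

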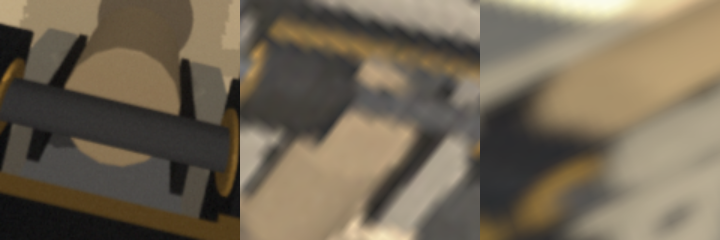

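The rectified wrist tile shows the held prop top centred about 5 mm toward the robot from the TCP, as computed. I'll set it down.

```bash
python3 -m handwheel '[{"delta_pos":[0.02,0.01,-0.5],"dr":[0,0,0]},{"delta_pos":[0,0,-0.5],"dr":[0,0,0]},{"delta_pos":[0,0,-0.25],"dr":[0,0,0]},{"delta_pos":[0,0,-0.2],"dr":[0,0,0]},{"delta_pos":[0,0,0],"dr":[0,0,0]},{"delta_pos":[0,0,0],"dr":[0,0,0]}]'
```

```text
t: 9.9
eef_pos: [0.5953, 0.0784, 0.0479]
ee_rot: [3.141, 0.0, 2.911]
force: [0.5, -0.8, -0.4]
width: 0.0397
gripper_force: 25.0
```

```bash
Z='{"delta_pos":[0,0,0],"dr":[0,0,0]}'
python3 -m handwheel '[{"delta_pos":[0,0,-0.04],"dr":[0,0,0]},{"delta_pos":[0,0,0],"dr":[0,0,0]},{"delta_pos":[0,0,0],"dr":[0,0,0]}]'
python3 -m handwheel '[{"delta_pos":[0,0,0],"dr":[0,0,0]},{"delta_pos":[0,0,0],"dr":[0,0,0]},{"delta_pos":[0,0,0],"dr":[0,0,0]},{"delta_pos":[0,0,0.5],"dr":[0,0,0]},{"delta_pos":[0,0,0.9],"dr":[0,0,0]},{"delta_pos":[0,0,0.9],"dr":[0,0,0]}]' -0.4
python3 -m handwheel '[{"delta_pos":[-0.51,-0.875,0.2],"dr":[0,0,6.95]},{"delta_pos":[-0.51,-0.875,0.2],"dr":[0,0,6.95]},{"delta_pos":[-0.51,-0.875,0.2],"dr":[0,0,6.95]},{"delta_pos":[-0.51,-0.875,0.2],"dr":[0,0,6.95]},{"delta_pos":[-0.51,-0.875,0.2],"dr":[0,0,6.95]},{"delta_pos":[-0.51,-0.875,0],"dr":[0,0,6.95]},{"delta_pos":[-0.51,-0.875,0],"dr":[0,0,6.95]},{"delta_pos":[-0.51,-0.875,0],"dr":[0,0,6.95]},{"delta_pos":[0,0,0],"dr":[0,0,0]},{"delta_pos":[0,0,0],"dr":[0,0,0]}]'
python3 -m handwheel '[{"delta_pos":[0,0,0],"dr":[0,0,0]},{"delta_pos":[0,0,0],"dr":[0,0,0]}]'
python3 - <<'E'
from h import *
print(pose());x,y,d=.472,-.132,.06
T=[]
for n in ['wrist','scene']:
    o=rect(n,.045,x-d,x+d,y-d,y+d);T.append(cv2.resize(o,(240,240)));print(rects(o,x-d,y-d))
    o=rect(n,.06,.53,.65,.02,.14);T.append(cv2.resize(o,(240,240)))
cv2.imwrite('pics/t5.png',cv2.cvtColor(np.hstack(T[:1]+T[2:]),cv2.COLOR_RGB2BGR))
E
```

```text
t: 10.2
eef_pos: [0.5952, 0.0784, 0.0466]
ee_rot: [3.141, 0.0, 2.911]
force: [-1.1, 0.1, -0.7]
width: 0.0397
gripper_force: 25.0
t: 10.8
eef_pos: [0.5948, 0.0782, 0.1158]
ee_rot: [-3.141, -0.001, 2.911]
force: [0.7, 0.7, 0.4]
width: 0.0611
gripper_force: 0.0
t: 11.8
eef_pos: [0.4726, -0.1321, 0.1457]
ee_rot: [-3.141, 0.001, -2.405]
force: [-0.2, -0.0, 0.8]
width: 0.0614
gripper_force: 0.0
t: 12.0
eef_pos: [0.4732, -0.1311, 0.1454]
ee_rot: [-3.141, 0.0, -2.402]
force: [0.3, 0.2, 0.4]
width: 0.0612
gripper_force: 0.0
(array([ 0.4732, -0.1311,  0.1454]), array([-1.7999e+02,  1.0000e-02, -1.3764e+02]), 12.0)
[{'xy': (0.5115, -0.0929), 'size': (0.0496, 0.0343), 'yaw': 165.96, 'thr': 101.0}, {'xy': (0.4722, -0.1318), 'size': (0.0384, 0.0379), 'yaw': 42.27, 'thr': 101.0}]
[{'xy': (0.525, -0.0897), 'size': (0.0345, 0.013), 'yaw': 90.0, 'thr': 127.0}, {'xy': (0.4717, -0.1371), 'size': (0.1192, 0.0588), 'yaw': 177.14, 'thr': 127.0}]
```

View pics/t5.png

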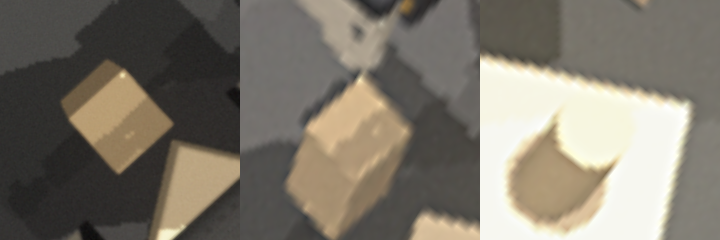

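The square prop sits between the jaws with faces at 42.3°, which matches the tool. I'll grip it.

```bash
python3 -m handwheel '[{"delta_pos":[-0.02,-0.02,-0.6],"dr":[0,0,0]},{"delta_pos":[0,0,-0.6],"dr":[0,0,0]},{"delta_pos":[0,0,-0.6],"dr":[0,0,0]},{"delta_pos":[0,0,-0.6],"dr":[0,0,0]},{"delta_pos":[0,0,-0.6],"dr":[0,0,0]},{"delta_pos":[0,0,-0.6],"dr":[0,0,0]},{"delta_pos":[0,0,-0.2],"dr":[0,0,0]},{"delta_pos":[0,0,0],"dr":[0,0,0]},{"delta_pos":[0,0,0],"dr":[0,0,0]}]'
python3 -m handwheel '[{"delta_pos":[0,0,0],"dr":[0,0,0]},{"delta_pos":[0,0,0],"dr":[0,0,0]},{"delta_pos":[0,0,0],"dr":[0,0,0]},{"delta_pos":[0,0,0],"dr":[0,0,0]},{"delta_pos":[0,0,0],"dr":[0,0,0]},{"delta_pos":[0,0,0],"dr":[0,0,0]}]' 1 25
```

```text
t: 13.1
eef_pos: [0.4726, -0.1322, 0.0319]
ee_rot: [-3.141, 0.0, -2.402]
force: [-0.2, -0.3, 0.7]
width: 0.0615
gripper_force: 0.0
t: 13.7
eef_pos: [0.4724, -0.1323, 0.0318]
ee_rot: [-3.141, 0.0, -2.402]
force: [-1.0, 0.2, 5.8]
width: 0.038
gripper_force: 25.0
```

```bash
python3 -m handwheel '[{"delta_pos":[0,0,0.8],"dr":[0,0,0]},{"delta_pos":[0,0,0.8],"dr":[0,0,0]},{"delta_pos":[0,0,0.4],"dr":[0,0,-7.93]},{"delta_pos":[0.5,0.5,0],"dr":[0,0,-7.93]},{"delta_pos":[0.5,0.5,0],"dr":[0,0,-7.93]},{"delta_pos":[0.5,0.5,0],"dr":[0,0,-7.93]},{"delta_pos":[0.5,0.5,0],"dr":[0,0,-7.93]},{"delta_pos":[0.5,0.5,0],"dr":[0,0,-7.93]},{"delta_pos":[0.42,0.33,0],"dr":[0,0,-7.93]},{"delta_pos":[0,0,0],"dr":[0,0,0]}]'
python3 -m handwheel '[{"delta_pos":[0,0,0],"dr":[0,0,0]},{"delta_pos":[0,0,0],"dr":[0,0,0]},{"delta_pos":[0,0,0],"dr":[0,0,0]}]'
python3 - <<'E'
from h import *
print(pose());p=get_state()['eef_pos']
z=p[2]-.0318+.045
T=[cv2.resize(rect('wrist',z,p[0]-.04,p[0]+.04,p[1]-.04,p[1]+.04),(400,400)),cv2.resize(rect('wrist',.06,.54,.64,.03,.13),(400,400))]
cv2.imwrite('pics/t6.png',cv2.cvtColor(np.hstack(T),cv2.COLOR_RGB2BGR))
E
```

```text
t: 14.7
eef_pos: [0.5609, -0.0462, 0.0909]
ee_rot: [-3.142, 0.0, 2.91]
force: [-0.6, 0.1, -2.1]
width: 0.0377
gripper_force: 25.0
t: 15.0
eef_pos: [0.5591, -0.0479, 0.0913]
ee_rot: [-3.141, -0.0, 2.913]
force: [-0.4, 0.2, -0.6]
width: 0.0379
gripper_force: 25.0
(array([ 0.5591, -0.0479,  0.0913]), array([-1.7999e+02, -2.0000e-02,  1.6689e+02]), 15.0)
```

View pics/t6.png

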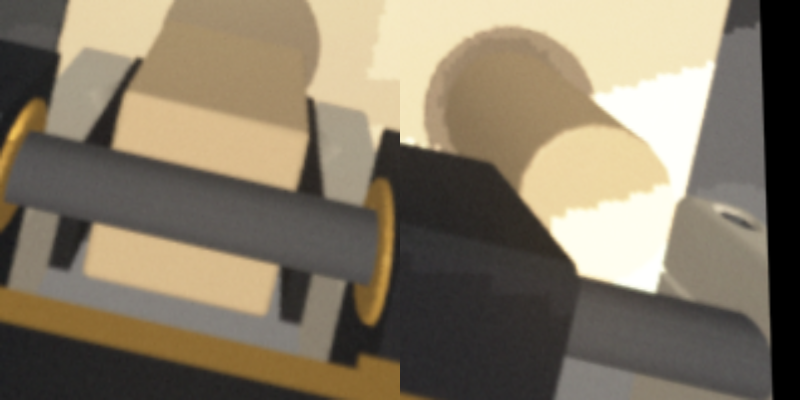

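The square prop is centred in the jaws. The round prop's top is at about (0.591, 0.079), within 2 mm of the mark centre. I'll lower it.

```bash
python3 -m handwheel '[{"delta_pos":[0.03,0.02,-0.5],"dr":[0,0,0]},{"delta_pos":[0,0,-0.5],"dr":[0,0,0]},{"delta_pos":[0,0,-0.25],"dr":[0,0,0]},{"delta_pos":[0,0,-0.2],"dr":[0,0,0]},{"delta_pos":[0,0,0],"dr":[0,0,0]},{"delta_pos":[0,0,0],"dr":[0,0,0]}]'
```

```text
t: 15.7
eef_pos: [0.5608, -0.0468, 0.0482]
ee_rot: [3.142, 0.0, 2.912]
force: [-0.1, -0.1, -1.2]
width: 0.038
gripper_force: 25.0
```

```bash
python3 -m handwheel '[{"delta_pos":[-0.03,-0.02,-0.04],"dr":[0,0,0]},{"delta_pos":[0,0,0],"dr":[0,0,0]},{"delta_pos":[0,0,0],"dr":[0,0,0]}]'
python3 -m handwheel '[{"delta_pos":[0,0,0],"dr":[0,0,0]},{"delta_pos":[0,0,0],"dr":[0,0,0]},{"delta_pos":[0,0,0],"dr":[0,0,0]},{"delta_pos":[0,0,0.5],"dr":[0,0,0]},{"delta_pos":[0,0,0.9],"dr":[0,0,0]},{"delta_pos":[0,0,0.9],"dr":[0,0,0]}]' -0.4
python3 -m handwheel '[{"delta_pos":[-0.4,-0.95,0.4],"dr":[0,0,1.1]},{"delta_pos":[-0.4,-0.95,0.4],"dr":[0,0,1.1]},{"delta_pos":[-0.4,-0.95,0.4],"dr":[0,0,1.1]},{"delta_pos":[-0.4,-0.95,0.4],"dr":[0,0,1.1]},{"delta_pos":[-0.4,-0.95,0.4],"dr":[0,0,1.1]},{"delta_pos":[-0.4,-0.95,0.4],"dr":[0,0,1.1]},{"delta_pos":[-0.4,-0.95,0.4],"dr":[0,0,1.1]},{"delta_pos":[-0.4,-0.95,0.4],"dr":[0,0,1.1]},{"delta_pos":[-0.4,-0.95,0.4],"dr":[0,0,1.0]},{"delta_pos":[-0.3,-0.95,0.4],"dr":[0,0,1.0]}]' -0.7
python3 -m handwheel '[{"delta_pos":[0,0,0],"dr":[0,0,0]},{"delta_pos":[0,0,0],"dr":[0,0,0]},{"delta_pos":[0,0,0],"dr":[0,0,0]}]'
python3 - <<'E'
from h import *
print(pose());x,y,d=.445,-.333,.13
o=rect('wrist',.016,x-d,x+d,y-d,y+d);print(rects(o,x-d,y-d))
o2=rect('side',.06,.48,.66,-.11,.14)
cv2.imwrite('pics/t7.png',cv2.cvtColor(np.hstack([cv2.resize(o,(400,400)),cv2.resize(o2,(400,400))]),cv2.COLOR_RGB2BGR))
E
```

```text
t: 16.0
eef_pos: [0.5597, -0.0474, 0.0469]
ee_rot: [3.141, 0.0, 2.912]
force: [0.1, 0.4, -2.0]
width: 0.0381
gripper_force: 25.0
t: 16.6
eef_pos: [0.5593, -0.0475, 0.1161]
ee_rot: [-3.141, -0.001, 2.912]
force: [-0.1, -0.1, -0.1]
width: 0.0608
gripper_force: 0.0
t: 17.6
eef_pos: [0.4418, -0.3334, 0.2364]
ee_rot: [-3.142, 0.0, 3.101]
force: [0.5, -0.6, -0.2]
width: 0.0746
gripper_force: 0.0
t: 17.9
eef_pos: [0.4425, -0.3318, 0.2352]
ee_rot: [3.141, -0.001, 3.1]
force: [0.6, 0.6, 0.5]
width: 0.0747
gripper_force: 0.0
(array([ 0.4425, -0.3318,  0.2352]), array([ 1.7997e+02, -3.0000e-02,  1.7764e+02]), 17.9)
[{'xy': (0.5449, -0.214), 'size': (0.0614, 0.0278), 'yaw': 27.22, 'thr': 147.0}, {'xy': (0.4445, -0.3333), 'size': (0.2595, 0.259), 'yaw': 90.0, 'thr': 147.0}]
```

View pics/t7.png

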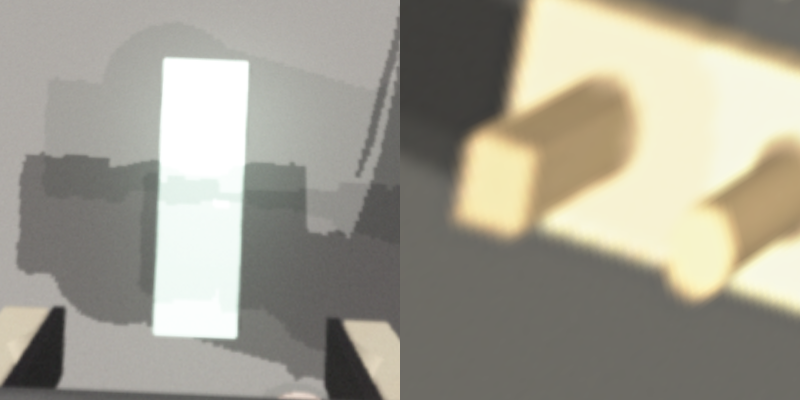

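The slab is at (0.4434, −0.3327), yaw 177.7°. Both props stand on their marks in the side view. I'll descend to the slab.

```bash
python3 -m handwheel '[{"delta_pos":[0.03,-0.03,-0.9],"dr":[0,0,0]},{"delta_pos":[0,0,-0.9],"dr":[0,0,0]},{"delta_pos":[0,0,-0.9],"dr":[0,0,0]},{"delta_pos":[0,0,-0.9],"dr":[0,0,0]},{"delta_pos":[0,0,-0.9],"dr":[0,0,0]},{"delta_pos":[0,0,-0.9],"dr":[0,0,0]},{"delta_pos":[0,0,-0.9],"dr":[0,0,0]},{"delta_pos":[0,0,-0.6],"dr":[0,0,0]},{"delta_pos":[0,0,-0.2],"dr":[0,0,0]},{"delta_pos":[0,0,0],"dr":[0,0,0]}]'
python3 -m handwheel '[{"delta_pos":[0,0,0],"dr":[0,0,0]},{"delta_pos":[0,0,0],"dr":[0,0,0]}]'
```

```text
t: 19.0
eef_pos: [0.4433, -0.3327, 0.0219]
ee_rot: [3.141, -0.002, 3.101]
force: [-0.6, -0.8, -0.1]
width: 0.0747
gripper_force: 0.0
t: 19.2
eef_pos: [0.4444, -0.3334, 0.0238]
ee_rot: [-3.141, 0.002, 3.101]
force: [-0.3, 0.1, 1.2]
width: 0.0746
gripper_force: 0.0
```

```bash
python3 -m handwheel '[{"delta_pos":[-0.03,0,-0.06],"dr":[0,0,0]},{"delta_pos":[0,0,0],"dr":[0,0,0]},{"delta_pos":[0,0,0],"dr":[0,0,0]},{"delta_pos":[0,0,0],"dr":[0,0,0]},{"delta_pos":[0,0,0],"dr":[0,0,0]},{"delta_pos":[0,0,0],"dr":[0,0,0]},{"delta_pos":[0,0,0],"dr":[0,0,0]}]' 1 50
python3 -m handwheel '[{"delta_pos":[0,0,0.3],"dr":[0,0,0]},{"delta_pos":[0,0,0.6],"dr":[0,0,0]},{"delta_pos":[0,0,0.8],"dr":[0,0,0]},{"delta_pos":[0,0,0.8],"dr":[0,0,0]},{"delta_pos":[0,0,0.8],"dr":[0,0,0]},{"delta_pos":[0,0,0.8],"dr":[0,0,0]},{"delta_pos":[0,0,0.8],"dr":[0,0,0]},{"delta_pos":[0,0,0],"dr":[0,0,0]}]'
```

```text
t: 19.9
eef_pos: [0.4427, -0.3332, 0.0212]
ee_rot: [-3.142, 0.0, 3.101]
force: [-0.0, 2.6, 4.7]
width: 0.0545
gripper_force: 50.0
t: 20.7
eef_pos: [0.4442, -0.3341, 0.1715]
ee_rot: [-3.139, 0.005, 3.101]
force: [0.5, -0.6, -2.1]
width: 0.0545
gripper_force: 50.0
```

```bash
for i in 1 2; do python3 -m handwheel '[{"delta_pos":[0.31,0.834,0],"dr":[0,0,5.66]},{"delta_pos":[0.31,0.834,0],"dr":[0,0,5.66]},{"delta_pos":[0.31,0.834,0],"dr":[0,0,5.66]},{"delta_pos":[0.31,0.834,0],"dr":[0,0,5.66]},{"delta_pos":[0.31,0.834,0],"dr":[0,0,5.66]},{"delta_pos":[0.31,0.834,0],"dr":[0,0,5.66]},{"delta_pos":[0.31,0.834,0],"dr":[0,0,5.66]}]'; done
python3 -m handwheel '[{"delta_pos":[0,0,0],"dr":[0,0,0]},{"delta_pos":[0,0,0],"dr":[0,0,0]},{"delta_pos":[0,0,0],"dr":[0,0,0]},{"delta_pos":[0,0,0],"dr":[0,0,0]}]'
python3 - <<'E'
from h import *
print(pose());p=get_state()['eef_pos']
T=[cv2.resize(rect('wrist',p[2]-.0052,p[0]-.12,p[0]+.12,p[1]-.12,p[1]+.12),(400,400)),cv2.resize(rect('side',p[2]-.0052,p[0]-.12,p[0]+.12,p[1]-.12,p[1]+.12),(400,400))]
cv2.imwrite('pics/t8.png',cv2.cvtColor(np.hstack(T),cv2.COLOR_RGB2BGR))
E
```

```text
t: 21.4
eef_pos: [0.5072, -0.157, 0.1669]
ee_rot: [3.14, -0.001, -2.487]
force: [-0.4, -1.0, -2.2]
width: 0.0545
gripper_force: 50.0
t: 22.1
eef_pos: [0.5724, 0.0179, 0.1667]
ee_rot: [3.14, -0.001, -1.796]
force: [-0.0, -0.5, -2.2]
width: 0.0547
gripper_force: 50.0
t: 22.5
eef_pos: [0.5724, 0.0162, 0.1676]
ee_rot: [3.141, -0.0, -1.801]
force: [0.7, -0.9, -3.1]
width: 0.0546
gripper_force: 50.0
(array([0.5724, 0.0162, 0.1676]), array([ 1.7996e+02, -2.0000e-02, -1.0319e+02]), 22.5)
```

View pics/t8.png

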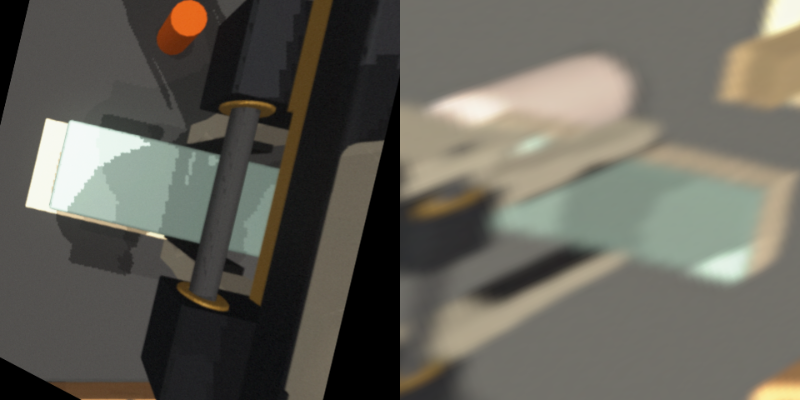

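The held slab is level, in line with the batt and about 1–2 mm off along its length. I'll lower it.

```bash
python3 -m handwheel '[{"delta_pos":[0.07,-0.06,-0.5],"dr":[0,0,0]},{"delta_pos":[0,0,-0.5],"dr":[0,0,0]},{"delta_pos":[0,0,-0.5],"dr":[0,0,0]},{"delta_pos":[0,0,-0.5],"dr":[0,0,0]},{"delta_pos":[0,0,-0.4],"dr":[0,0,0]},{"delta_pos":[0,0,-0.2],"dr":[0,0,0]},{"delta_pos":[0,0,0],"dr":[0,0,0]},{"delta_pos":[0,0,0],"dr":[0,0,0]},{"delta_pos":[0,0,0],"dr":[0,0,0]}]'
```

```text
t: 23.5
eef_pos: [0.5755, 0.0153, 0.0906]
ee_rot: [-3.14, 0.001, -1.799]
force: [-0.8, 0.9, -2.2]
width: 0.0546
gripper_force: 50.0
```

```bash
python3 -m handwheel '[{"delta_pos":[-0.03,-0.03,-0.15],"dr":[0,0,0]},{"delta_pos":[0,0,-0.1],"dr":[0,0,0]},{"delta_pos":[0,0,-0.03],"dr":[0,0,0]},{"delta_pos":[0,0,0],"dr":[0,0,0]},{"delta_pos":[0,0,0],"dr":[0,0,0]},{"delta_pos":[0,0,0],"dr":[0,0,0]}]'
```

```text
t: 24.1
eef_pos: [0.5742, 0.0143, 0.0815]
ee_rot: [-3.141, 0.0, -1.8]
force: [-0.4, -0.1, -2.7]
width: 0.0544
gripper_force: 50.0
```

```bash
python3 -m handwheel '[{"delta_pos":[0,0,-0.03],"dr":[0,0,0]},{"delta_pos":[0,0,0],"dr":[0,0,0]},{"delta_pos":[0,0,0],"dr":[0,0,0]}]'
```

```text
t: 24.4
eef_pos: [0.5742, 0.0143, 0.0812]
ee_rot: [-3.141, 0.0, -1.799]
force: [-2.4, 0.5, 5.0]
width: 0.0544
gripper_force: 50.0
```

```bash
python3 -m handwheel '[{"delta_pos":[0,0,0],"dr":[0,0,0]},{"delta_pos":[0,0,0],"dr":[0,0,0]},{"delta_pos":[0,0,0],"dr":[0,0,0]},{"delta_pos":[0,0,0],"dr":[0,0,0]},{"delta_pos":[0,0,0.4],"dr":[0,0,0]},{"delta_pos":[0,0,0.8],"dr":[0,0,0]},{"delta_pos":[0,0,0.9],"dr":[0,0,0]},{"delta_pos":[0,0,0.9],"dr":[0,0,0]},{"delta_pos":[0,0,0.9],"dr":[0,0,0]},{"delta_pos":[0,0,0.9],"dr":[0,0,0]}]' -0.7
python3 -m handwheel '[{"delta_pos":[-0.45,0.9,0],"dr":[0,0,0]},{"delta_pos":[-0.45,0.9,0],"dr":[0,0,0]},{"delta_pos":[-0.45,0.9,0],"dr":[0,0,0]},{"delta_pos":[-0.45,0.9,0],"dr":[0,0,0]},{"delta_pos":[-0.45,0.9,0],"dr":[0,0,0]},{"delta_pos":[-0.45,0.9,0],"dr":[0,0,0]},{"delta_pos":[-0.45,0.9,0],"dr":[0,0,0]},{"delta_pos":[0,0,0],"dr":[0,0,0]},{"delta_pos":[0,0,0],"dr":[0,0,0]},{"delta_pos":[0,0,0],"dr":[0,0,0]}]' -0.3
python3 - <<'E'
from h import *
print(pose())
x,y,d=.459,.137,.05
o=rect('wrist',.02,x-d,x+d,y-d,y+d,.00025);x,y,d=.575,.016,.12
o2=rect('wrist',.076,x-d,x+d,y-d,y+d);print(rects(o2,x-d,y-d,amin=4000))
cv2.imwrite('pics/t9.png',cv2.cvtColor(np.hstack([cv2.resize(o,(400,400)),cv2.resize(o2,(400,400))]),cv2.COLOR_RGB2BGR))
E
```

```text
t: 25.4
eef_pos: [0.574, 0.0142, 0.2268]
ee_rot: [-3.141, 0.0, -1.799]
force: [0.7, -0.4, -0.6]
width: 0.0743
gripper_force: 0.0
t: 26.4
eef_pos: [0.4797, 0.2029, 0.225]
ee_rot: [-3.141, 0.0, -1.8]
force: [-0.4, -0.1, -0.3]
width: 0.0568
gripper_force: 0.0
(array([0.4797, 0.2029, 0.225 ]), array([-1.7998e+02,  2.0000e-02, -1.0312e+02]), 26.4)
[{'xy': (0.565, 0.0714), 'size': (0.1318, 0.0949), 'yaw': 76.87, 'thr': 130.0}]
```

View pics/t9.png

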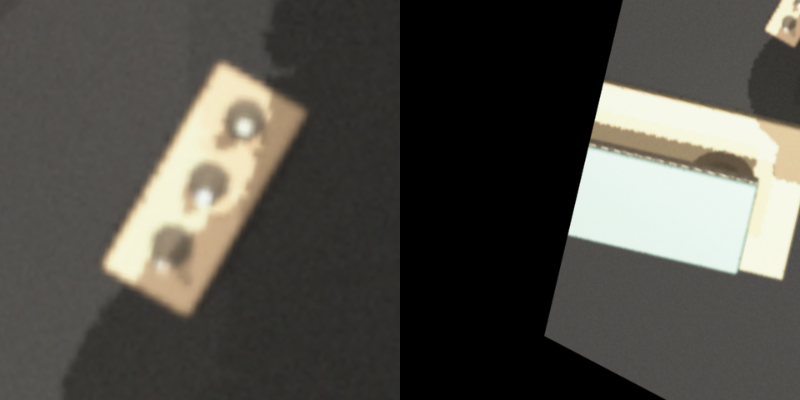

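The cone pack is at (0.4562, 0.1384), long axis 150.4°. The slab lies on the props. I'll check its centring against the batt from above.

```bash
python3 -m handwheel '[{"delta_pos":[0.64,-0.55,0.79],"dr":[0,0,0]},{"delta_pos":[0.64,-0.55,0.79],"dr":[0,0,0]},{"delta_pos":[0.64,-0.55,0.79],"dr":[0,0,0]},{"delta_pos":[0.64,-0.55,0.79],"dr":[0,0,0]},{"delta_pos":[0.64,-0.55,0.79],"dr":[0,0,0]},{"delta_pos":[0.64,-0.55,0.79],"dr":[0,0,0]},{"delta_pos":[0,0,0],"dr":[0,0,0]},{"delta_pos":[0,0,0],"dr":[0,0,0]},{"delta_pos":[0,0,0],"dr":[0,0,0]},{"delta_pos":[0,0,0],"dr":[0,0,0]}]'
cat > chk.py <<'E'
from h import *
print(pose())
x,y,d=.575,.016,.16
Z={}
for nm,z in (('slab',.076),('batt',.015)):
    o=rect('wrist',z,x-d,x+d,y-d,y+d,f='c_'+nm+'.png').astype(int);Z[nm]=o
    R,G,B=o[...,0],o[...,1],o[...,2]; sl=(B>R)&(G>110); br=(R>110)&(G>90)
    m=((sl if nm=='slab' else (br|sl))*255).astype(np.uint8); m=cv2.morphologyEx(m,cv2.MORPH_OPEN,np.ones((5,5)))
    c=max(cv2.findContours(m,cv2.RETR_EXTERNAL,cv2.CHAIN_APPROX_NONE)[0],key=cv2.contourArea)
    t=np.zeros(m.shape,np.uint8);cv2.drawContours(t,[c],-1,255,-1); t=np.stack([t]*3,-1)
    print(nm,rects(t,x-d,y-d,thr=100))
cv2.imwrite('pics/c.png',cv2.cvtColor(np.hstack([cv2.resize(Z[k].astype(np.uint8),(400,400)) for k in Z]),cv2.COLOR_RGB2BGR))
E
python3 chk.py
```

```text
t: 27.5
eef_pos: [0.5941, 0.1044, 0.366]
ee_rot: [3.14, -0.001, -1.799]
force: [0.2, 0.2, 0.0]
width: 0.0573
gripper_force: 0.0
(array([0.5941, 0.1044, 0.366 ]), array([ 1.7993e+02, -4.0000e-02, -1.0309e+02]), 27.5)
slab [{'xy': (0.5724, 0.0162), 'size': (0.1779, 0.0536), 'yaw': 76.82, 'thr': 100.0}]
batt [{'xy': (0.5747, 0.0164), 'size': (0.2533, 0.1152), 'yaw': 76.84, 'thr': 100.0}]
```

```bash
python3 -m handwheel '[{"delta_pos":[-0.51,0.126,-0.8],"dr":[0,0,8.16]},{"delta_pos":[-0.51,0.126,-0.8],"dr":[0,0,8.16]},{"delta_pos":[-0.51,0.126,-0.8],"dr":[0,0,8.16]},{"delta_pos":[-0.51,0.126,-0.8],"dr":[0,0,8.16]},{"delta_pos":[-0.51,0.126,-0.8],"dr":[0,0,8.16]},{"delta_pos":[-0.51,0.126,-0.8],"dr":[0,0,8.16]},{"delta_pos":[-0.51,0.126,-0.8],"dr":[0,0,8.16]},{"delta_pos":[-0.51,0.126,-0.8],"dr":[0,0,8.16]},{"delta_pos":[-0.51,0.126,-0.8],"dr":[0,0,8.16]},{"delta_pos":[0,0,0],"dr":[0,0,0]}]' -0.3
python3 -m handwheel '[{"delta_pos":[0,0,0],"dr":[0,0,0]},{"delta_pos":[0,0,0],"dr":[0,0,0]},{"delta_pos":[0,0,0],"dr":[0,0,0]}]'
python3 - <<'E'
from h import *
print(pose())
x,y,d=.456,.138,.05
o=rect('wrist',.02,x-d,x+d,y-d,y+d,.00025,f='cone.png');print(rects(o,x-d,y-d,.00025,amin=3000))
E
```

```text
t: 28.6
eef_pos: [0.4537, 0.1374, 0.1481]
ee_rot: [3.137, 0.003, -0.514]
force: [-0.8, -0.3, 0.5]
width: 0.0571
gripper_force: 0.0
t: 28.9
eef_pos: [0.4582, 0.1388, 0.1518]
ee_rot: [-3.14, -0.001, -0.52]
force: [-0.1, 1.3, -0.3]
width: 0.0571
gripper_force: 0.0
(array([0.4582, 0.1388, 0.1518]), array([-1.799e+02, -5.000e-02, -2.977e+01]), 28.9)
[{'xy': (0.456, 0.1381), 'size': (0.0638, 0.0258), 'yaw': 149.98, 'thr': 74.0}]
```

```bash
python3 -m handwheel '[{"delta_pos":[-0.07,-0.02,-0.6],"dr":[0,0,0]},{"delta_pos":[0,0,-0.6],"dr":[0,0,0]},{"delta_pos":[0,0,-0.6],"dr":[0,0,0]},{"delta_pos":[0,0,-0.6],"dr":[0,0,0]},{"delta_pos":[0,0,-0.6],"dr":[0,0,0]},{"delta_pos":[0,0,-0.6],"dr":[0,0,0]},{"delta_pos":[0,0,-0.5],"dr":[0,0,0]},{"delta_pos":[0,0,-0.15],"dr":[0,0,0]},{"delta_pos":[0,0,0],"dr":[0,0,0]},{"delta_pos":[0,0,0],"dr":[0,0,0]}]'
python3 -m handwheel '[{"delta_pos":[0,0,0],"dr":[0,0,0]},{"delta_pos":[0,0,0],"dr":[0,0,0]}]'
```

```text
t: 29.95
eef_pos: [0.4556, 0.138, 0.0239]
ee_rot: [-3.141, -0.0, -0.518]
force: [0.0, -0.0, 0.2]
width: 0.057
gripper_force: 0.0
t: 30.15
eef_pos: [0.4554, 0.138, 0.024]
ee_rot: [-3.14, -0.001, -0.518]
force: [0.0, -1.0, 0.4]
width: 0.0573
gripper_force: 0.0
```

```bash
python3 -m handwheel '[{"delta_pos":[0.02,0,-0.06],"dr":[0,0,0]},{"delta_pos":[0,0,0],"dr":[0,0,0]},{"delta_pos":[0,0,0],"dr":[0,0,0]},{"delta_pos":[0,0,0],"dr":[0,0,0]},{"delta_pos":[0,0,0],"dr":[0,0,0]},{"delta_pos":[0,0,0],"dr":[0,0,0]},{"delta_pos":[0,0,0],"dr":[0,0,0]},{"delta_pos":[0,0,0],"dr":[0,0,0]}]' 1 20
python3 -m handwheel '[{"delta_pos":[0,0,0.4],"dr":[0,0,0]},{"delta_pos":[0,0,0.7],"dr":[0,0,0]},{"delta_pos":[0,0,0.8],"dr":[0,0,0]},{"delta_pos":[0,0,0.8],"dr":[0,0,0]},{"delta_pos":[0,0,0.8],"dr":[0,0,0]},{"delta_pos":[0,0,0.8],"dr":[0,0,0]},{"delta_pos":[0,0,0],"dr":[0,0,0]}]'
```

```text
t: 30.95
eef_pos: [0.4557, 0.1378, 0.0215]
ee_rot: [-3.141, -0.0, -0.518]
force: [0.1, -0.2, 0.7]
width: 0.0261
gripper_force: 20.0
t: 31.65
eef_pos: [0.457, 0.1386, 0.1535]
ee_rot: [-3.137, -0.002, -0.517]
force: [0.4, -0.3, -1.1]
width: 0.0257
gripper_force: 20.0
```

```bash
python3 -m handwheel '[{"delta_pos":[0.432,-0.454,0],"dr":[0,0,-8.17]},{"delta_pos":[0.432,-0.454,0],"dr":[0,0,-8.17]},{"delta_pos":[0.432,-0.454,0],"dr":[0,0,-8.17]},{"delta_pos":[0.432,-0.454,0],"dr":[0,0,-8.17]},{"delta_pos":[0.432,-0.454,0],"dr":[0,0,-8.17]},{"delta_pos":[0.432,-0.454,0],"dr":[0,0,-8.17]},{"delta_pos":[0.432,-0.454,0],"dr":[0,0,-8.17]},{"delta_pos":[0.432,-0.454,0],"dr":[0,0,-8.17]},{"delta_pos":[0.432,-0.454,0],"dr":[0,0,-8.17]},{"delta_pos":[0,0,0],"dr":[0,0,0]}]'
python3 -m handwheel '[{"delta_pos":[0,0,0],"dr":[0,0,0]},{"delta_pos":[0,0,0],"dr":[0,0,0]},{"delta_pos":[0,0,0],"dr":[0,0,0]}]'
```

```text
t: 32.65
eef_pos: [0.5727, 0.0138, 0.1491]
ee_rot: [3.14, -0.001, -1.807]
force: [-0.6, -0.0, -0.7]
width: 0.0262
gripper_force: 20.0
t: 32.95
eef_pos: [0.5717, 0.0155, 0.1503]
ee_rot: [3.141, -0.0, -1.8]
force: [0.7, -0.4, -0.8]
width: 0.0258
gripper_force: 20.0
```

```bash
python3 -m handwheel '[{"delta_pos":[0.06,0.01,-0.5],"dr":[0,0,0]},{"delta_pos":[0,0,-0.5],"dr":[0,0,0]},{"delta_pos":[0,0,-0.4],"dr":[0,0,0]},{"delta_pos":[0,0,-0.2],"dr":[0,0,0]},{"delta_pos":[0,0,0],"dr":[0,0,0]},{"delta_pos":[0,0,0],"dr":[0,0,0]},{"delta_pos":[0,0,0],"dr":[0,0,0]}]'
```

```text
t: 33.65
eef_pos: [0.5745, 0.0156, 0.1032]
ee_rot: [-3.141, 0.001, -1.801]
force: [0.2, 0.1, -1.0]
width: 0.0258
gripper_force: 20.0
```

```bash
python3 -m handwheel '[{"delta_pos":[-0.02,0,-0.1],"dr":[0,0,0]},{"delta_pos":[0,0,-0.05],"dr":[0,0,0]},{"delta_pos":[0,0,-0.03],"dr":[0,0,0]},{"delta_pos":[0,0,0],"dr":[0,0,0]},{"delta_pos":[0,0,0],"dr":[0,0,0]}]'
```

```text
t: 34.15
eef_pos: [0.5734, 0.0154, 0.0975]
ee_rot: [-3.141, -0.0, -1.801]
force: [-3.3, 0.7, 5.6]
width: 0.0256
gripper_force: 20.0
```

```bash
python3 -m handwheel '[{"delta_pos":[0,0,0],"dr":[0,0,0]},{"delta_pos":[0,0,0],"dr":[0,0,0]},{"delta_pos":[0,0,0],"dr":[0,0,0]},{"delta_pos":[0,0,0.4],"dr":[0,0,0]},{"delta_pos":[0,0,0.8],"dr":[0,0,0]},{"delta_pos":[0,0,0.9],"dr":[0,0,0]},{"delta_pos":[0,0,0.9],"dr":[0,0,0]},{"delta_pos":[0,0,0.9],"dr":[0,0,0]}]' -0.1
python3 -m handwheel '[{"delta_pos":[0.12,0.5,0.85],"dr":[0,0,0]},{"delta_pos":[0.12,0.5,0.85],"dr":[0,0,0]},{"delta_pos":[0.12,0.5,0.85],"dr":[0,0,0]},{"delta_pos":[0.12,0.5,0.85],"dr":[0,0,0]},{"delta_pos":[0.12,0.5,0.85],"dr":[0,0,0]},{"delta_pos":[0.12,0.5,0.85],"dr":[0,0,0]},{"delta_pos":[0,0,0],"dr":[0,0,0]},{"delta_pos":[0,0,0],"dr":[0,0,0]},{"delta_pos":[0,0,0],"dr":[0,0,0]}]'
python3 chk.py
python3 - <<'E'
from h import *
snap('wrist','w9.png')
for r in mark_of('wrist','cone_pack_mid')[:2]: print(np.round(r['location']),round(r['conf'],2),ray('wrist',r['location'],.086).round(4)[:2])
E
```

```text
t: 34.95
eef_pos: [0.5734, 0.0154, 0.2161]
ee_rot: [-3.141, 0.0, -1.801]
force: [0.6, 0.8, -0.0]
width: 0.0481
gripper_force: 0.0
t: 35.85
eef_pos: [0.5944, 0.1051, 0.3665]
ee_rot: [3.141, -0.0, -1.801]
force: [-0.5, -0.4, -0.1]
width: 0.0482
gripper_force: 0.0
(array([0.5944, 0.1051, 0.3665]), array([ 1.7994e+02, -3.0000e-02, -1.0321e+02]), 35.85)
slab [{'xy': (0.5722, 0.0165), 'size': (0.1776, 0.0536), 'yaw': 77.01, 'thr': 100.0}]
batt [{'xy': (0.5749, 0.0165), 'size': (0.2538, 0.1153), 'yaw': 76.82, 'thr': 100.0}]
[272. 106.] 0.84 [0.5723 0.0095]
```

```bash
python3 -m handwheel '[{"delta_pos":[0.386,0.786,0.06],"dr":[0,0,-7.86]},{"delta_pos":[0.386,0.786,0.06],"dr":[0,0,-7.86]},{"delta_pos":[0.386,0.786,0.06],"dr":[0,0,-7.86]},{"delta_pos":[0.386,0.786,0.06],"dr":[0,0,-7.86]},{"delta_pos":[0.386,0.786,0.06],"dr":[0,0,-7.86]},{"delta_pos":[0.386,0.786,0.06],"dr":[0,0,-7.86]},{"delta_pos":[0.386,0.786,0.06],"dr":[0,0,-7.86]},{"delta_pos":[0,0,0],"dr":[0,0,0]},{"delta_pos":[0,0,0],"dr":[0,0,0]},{"delta_pos":[0,0,0],"dr":[0,0,0]}]'
python3 - <<'E'
from h import *
print(pose())
x,y,d=.435,.338,.09
t=rect('wrist',.01,x-d,x+d,y-d,y+d,f='tile.png');print('tile',rects(t,x-d,y-d,amin=3000))
x,y,d=.64,.28,.1
b=rect('wrist',.043,x-d,x+d,y-d,y+d,f='bar.png').astype(int)
m=((b.max(2)<45)*255).astype(np.uint8); print('dark',rects(np.stack([m]*3,-1),x-d,y-d,thr=100,amin=1500))
cv2.imwrite('pics/t10.png',cv2.cvtColor(np.hstack([cv2.resize(b.astype(np.uint8),(400,400)),cv2.resize(rect('wrist',.0,x-d,x+d,y-d,y+d),(400,400))]),cv2.COLOR_RGB2BGR))
for r in mark_of('wrist','arch')[:2]: print(np.round(r['location']),round(r['conf'],2),ray('wrist',r['location'],0).round(4)[:2])
E
```

```text
t: 37.05
eef_pos: [0.6759, 0.2698, 0.3796]
ee_rot: [-3.141, -0.0, -2.76]
force: [0.5, -0.4, -0.5]
width: 0.0483
gripper_force: 0.0
(array([0.6759, 0.2698, 0.3796]), array([-1.7998e+02, -2.0000e-02, -1.5815e+02]), 37.05)
tile [{'xy': (0.4336, 0.3417), 'size': (0.1112, 0.0464), 'yaw': 168.06, 'thr': 141.0}]
dark [{'xy': (0.6239, 0.2974), 'size': (0.1033, 0.0442), 'yaw': 82.09, 'thr': 100.0}]
[288. 154.] 0.79 [0.6414 0.2818]
[388. 197.] 0.73 [0.6451 0.4726]
```

View pics/t10.png

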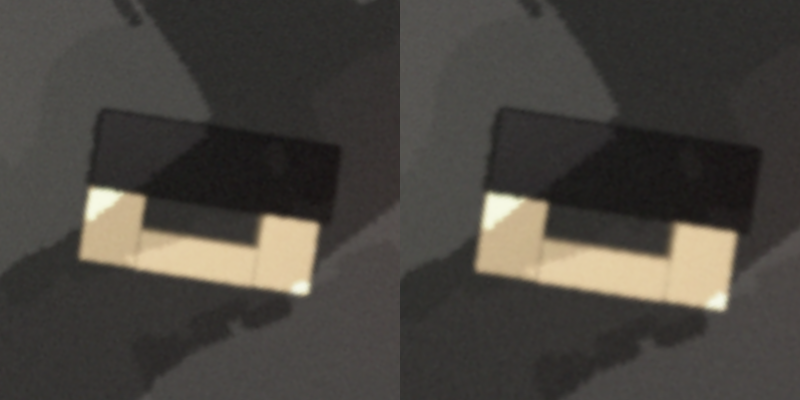

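The left tile shows the black bar with corners at (102,108), (341,147), (331,222) and (90,187). That puts the arch origin at about (0.6425, 0.284), yaw −8.5°. The tile is at (0.4336, 0.3417), yaw −11.9°. I'll grip it near its outer end.

```bash
python3 -m handwheel '[{"delta_pos":[-0.938,0.267,-0.75],"dr":[0,0,-3.38]},{"delta_pos":[-0.938,0.267,-0.75],"dr":[0,0,-3.38]},{"delta_pos":[-0.938,0.267,-0.75],"dr":[0,0,-3.38]},{"delta_pos":[-0.938,0.267,-0.75],"dr":[0,0,-3.38]},{"delta_pos":[-0.938,0.267,-0.75],"dr":[0,0,-3.38]},{"delta_pos":[-0.938,0.267,-0.75],"dr":[0,0,-3.38]},{"delta_pos":[-0.938,0.267,-0.75],"dr":[0,0,-3.38]},{"delta_pos":[-0.938,0.267,-0.75],"dr":[0,0,-3.38]},{"delta_pos":[-0.938,0.267,-0.75],"dr":[0,0,-3.38]},{"delta_pos":[-0.938,0.267,-0.75],"dr":[0,0,-3.38]}]' -0.6 15
python3 -m handwheel '[{"delta_pos":[0,0,0],"dr":[0,0,0]},{"delta_pos":[0,0,0],"dr":[0,0,0]},{"delta_pos":[0,0,0],"dr":[0,0,0]},{"delta_pos":[0,0,0],"dr":[0,0,0]}]'
```

```text
t: 38.25
eef_pos: [0.3937, 0.3505, 0.1545]
ee_rot: [3.14, 0.0, 2.929]
force: [1.4, 1.2, -0.5]
width: 0.0702
gripper_force: 0.0
t: 38.65
eef_pos: [0.3957, 0.3508, 0.1555]
ee_rot: [3.14, 0.001, 2.931]
force: [0.2, -0.0, 0.3]
width: 0.0703
gripper_force: 0.0
```

```bash
python3 -m handwheel '[{"delta_pos":[-0.03,-0.02,-0.6],"dr":[0,0,0]},{"delta_pos":[0,0,-0.7],"dr":[0,0,0]},{"delta_pos":[0,0,-0.7],"dr":[0,0,0]},{"delta_pos":[0,0,-0.7],"dr":[0,0,0]},{"delta_pos":[0,0,-0.6],"dr":[0,0,0]},{"delta_pos":[0,0,-0.6],"dr":[0,0,0]},{"delta_pos":[0,0,-0.4],"dr":[0,0,0]},{"delta_pos":[0,0,-0.1],"dr":[0,0,0]},{"delta_pos":[0,0,0],"dr":[0,0,0]},{"delta_pos":[0,0,0],"dr":[0,0,0]}]'
python3 -m handwheel '[{"delta_pos":[0,0,0],"dr":[0,0,0]},{"delta_pos":[0,0,0],"dr":[0,0,0]}]'
```

```text
t: 39.65
eef_pos: [0.3942, 0.3505, 0.0234]
ee_rot: [3.14, 0.0, 2.932]
force: [-0.3, 0.3, 0.1]
width: 0.0704
gripper_force: 0.0
t: 39.85
eef_pos: [0.3939, 0.3504, 0.0233]
ee_rot: [3.14, 0.0, 2.932]
force: [-0.3, -0.7, -0.7]
width: 0.0704
gripper_force: 0.0
```

```bash
python3 -m handwheel '[{"delta_pos":[0,0,-0.04],"dr":[0,0,0]},{"delta_pos":[0,0,0],"dr":[0,0,0]},{"delta_pos":[0,0,0],"dr":[0,0,0]},{"delta_pos":[0,0,0],"dr":[0,0,0]},{"delta_pos":[0,0,0],"dr":[0,0,0]},{"delta_pos":[0,0,0],"dr":[0,0,0]},{"delta_pos":[0,0,0],"dr":[0,0,0]}]' 1 20
python3 -m handwheel '[{"delta_pos":[0.3,-0.13,0],"dr":[0,0,0.4]},{"delta_pos":[0.48,-0.22,0],"dr":[0,0,0.5]},{"delta_pos":[0.48,-0.22,0],"dr":[0,0,0.5]},{"delta_pos":[0.48,-0.22,0],"dr":[0,0,0.5]},{"delta_pos":[0.48,-0.22,0],"dr":[0,0,0.5]},{"delta_pos":[0.48,-0.22,0],"dr":[0,0,0.5]},{"delta_pos":[0.48,-0.21,0],"dr":[0,0,0.5]},{"delta_pos":[0,0,0],"dr":[0,0,0]},{"delta_pos":[0,0,0],"dr":[0,0,0]},{"delta_pos":[0,0,0],"dr":[0,0,0]}]'
python3 - <<'E'
from h import *
print(pose())
x,y,d=.51,.302,.09
t=rect('wrist',.01,x-d,x+d,y-d,y+d,f='tile2.png');print('tile',rects(t,x-d,y-d,amin=2000))
snap('side','s2.png')
E
```

```text
t: 40.55
eef_pos: [0.3938, 0.35, 0.0215]
ee_rot: [3.142, -0.0, 2.932]
force: [-0.1, -1.2, 0.6]
width: 0.0446
gripper_force: 20.0
t: 41.55
eef_pos: [0.4891, 0.3068, 0.0215]
ee_rot: [-3.142, 0.0, 2.991]
force: [1.7, -0.8, 1.4]
width: 0.0448
gripper_force: 20.0
(array([0.4891, 0.3068, 0.0215]), array([-180.  ,    0.  ,  171.37]), 41.55)
tile [{'xy': (0.5794, 0.2803), 'size': (0.1417, 0.0248), 'yaw': 81.38, 'thr': 151.0}, {'xy': (0.5236, 0.3135), 'size': (0.1639, 0.0418), 'yaw': 81.38, 'thr': 151.0}, {'xy': (0.4847, 0.3063), 'size': (0.0457, 0.026), 'yaw': 81.87, 'thr': 151.0}, {'xy': (0.4345, 0.2505), 'size': (0.077, 0.029), 'yaw': 90.0, 'thr': 151.0}]
```

```bash
python3 -m handwheel '[{"delta_pos":[0.3,-0.046,0],"dr":[0,0,0]},{"delta_pos":[0.3,-0.046,0],"dr":[0,0,0]},{"delta_pos":[0.3,-0.046,0],"dr":[0,0,0]},{"delta_pos":[0.3,-0.046,0],"dr":[0,0,0]},{"delta_pos":[0.3,-0.046,0],"dr":[0,0,0]},{"delta_pos":[0.3,-0.046,0],"dr":[0,0,0]},{"delta_pos":[0.3,-0.046,0],"dr":[0,0,0]},{"delta_pos":[0.2,-0.03,0],"dr":[0,0,0]},{"delta_pos":[0,0,0],"dr":[0,0,0]},{"delta_pos":[0,0,0],"dr":[0,0,0]}]'
```

```text
t: 42.65
eef_pos: [0.5593, 0.2962, 0.0215]
ee_rot: [3.141, 0.001, 2.991]
force: [1.7, -0.9, 1.6]
width: 0.0444
gripper_force: 20.0
```

```bash
python3 -m handwheel '[{"delta_pos":[0.1,-0.015,0],"dr":[0,0,0]},{"delta_pos":[0.1,-0.015,0],"dr":[0,0,0]},{"delta_pos":[0,0,0],"dr":[0,0,0]}]'
python3 -m handwheel '[{"delta_pos":[0.05,-0.008,0],"dr":[0,0,0]},{"delta_pos":[0,0,0],"dr":[0,0,0]}]'
python3 -m handwheel '[{"delta_pos":[0.05,-0.008,0],"dr":[0,0,0]},{"delta_pos":[0,0,0],"dr":[0,0,0]}]'
```

```text
t: 42.95
eef_pos: [0.564, 0.2953, 0.0215]
ee_rot: [-3.141, -0.0, 2.991]
force: [-2.1, 0.3, 4.2]
width: 0.0448
gripper_force: 20.0
t: 43.15
eef_pos: [0.5653, 0.2951, 0.0215]
ee_rot: [-3.141, -0.001, 2.991]
force: [-3.0, 0.3, 5.0]
width: 0.0444
gripper_force: 20.0
t: 43.35
eef_pos: [0.5667, 0.2949, 0.0215]
ee_rot: [-3.141, -0.001, 2.991]
force: [-3.1, 0.6, 5.6]
width: 0.0446
gripper_force: 20.0
```

```bash
for i in 1 2 3; do python3 -m handwheel '[{"delta_pos":[0.06,-0.009,0],"dr":[0,0,0]},{"delta_pos":[0,0,0],"dr":[0,0,0]}]'; done
```

```text
t: 43.55
eef_pos: [0.5671, 0.2948, 0.0215]
ee_rot: [-3.141, -0.003, 2.991]
force: [-10.7, 3.6, 9.2]
width: 0.0451
gripper_force: 20.0
t: 43.75
eef_pos: [0.5673, 0.2947, 0.0214]
ee_rot: [-3.14, -0.005, 2.991]
force: [-18.2, 5.9, 13.4]
width: 0.0448
gripper_force: 20.0
t: 43.95
eef_pos: [0.568, 0.2946, 0.0212]
ee_rot: [-3.14, -0.006, 2.991]
force: [-22.5, 8.2, 15.2]
width: 0.0446
gripper_force: 20.0
```

```bash
python3 -m handwheel '[{"delta_pos":[-0.11,0.017,0],"dr":[0,0,0]},{"delta_pos":[0,0,0],"dr":[0,0,0]},{"delta_pos":[0,0,0],"dr":[0,0,0]}]'
python3 -m handwheel '[{"delta_pos":[0,0,0],"dr":[0,0,0]},{"delta_pos":[0,0,0],"dr":[0,0,0]},{"delta_pos":[0,0,0],"dr":[0,0,0]},{"delta_pos":[0,0,0],"dr":[0,0,0]},{"delta_pos":[0,0,0.4],"dr":[0,0,0]},{"delta_pos":[0,0,0.8],"dr":[0,0,0]},{"delta_pos":[0,0,0.9],"dr":[0,0,0]},{"delta_pos":[0,0,0.9],"dr":[0,0,0]},{"delta_pos":[0,0,0.9],"dr":[0,0,0]},{"delta_pos":[0,0,0.9],"dr":[0,0,0]}]' -0.5
python3 -m handwheel '[{"delta_pos":[0.4,0,0.9],"dr":[0,0,3.5]},{"delta_pos":[0.5,0,0.9],"dr":[0,0,3.5]},{"delta_pos":[0.5,0,0.9],"dr":[0,0,3.5]},{"delta_pos":[0.5,0,0.9],"dr":[0,0,3.5]},{"delta_pos":[0.5,-0.2,0.9],"dr":[0,0,3.5]},{"delta_pos":[0.5,-0.2,0.6],"dr":[0,0,3.5]},{"delta_pos":[0.5,-0.2,0],"dr":[0,0,3.5]},{"delta_pos":[0,0,0],"dr":[0,0,3.5]},{"delta_pos":[0,0,0],"dr":[0,0,0]},{"delta_pos":[0,0,0],"dr":[0,0,0]}]'
python3 - <<'E'
from h import *
print(pose())
x,y=.6,.285
t=rect('wrist',.01,.52,.70,.2,.36);print(rects(t,.52,.2,amin=1500,thr=110))
w=snap('wrist','wf.png');s=snap('scene','sf.png')
im=np.hstack([cv2.resize(t,(356,400)),cv2.resize(s[150:350,180:402],(444,400),interpolation=cv2.INTER_CUBIC)])
cv2.imwrite('pics/final.png',cv2.cvtColor(im,cv2.COLOR_RGB2BGR))
E
```

```text
t: 44.25
eef_pos: [0.5678, 0.295, 0.0212]
ee_rot: [-3.141, -0.002, 2.991]
force: [-9.4, 4.5, 4.9]
width: 0.0449
gripper_force: 20.0
t: 45.25
eef_pos: [0.5693, 0.2944, 0.1677]
ee_rot: [3.141, 0.001, 2.991]
force: [-0.3, 0.9, 0.1]
width: 0.0656
gripper_force: 0.0
t: 46.25
eef_pos: [0.6711, 0.2763, 0.319]
ee_rot: [3.142, 0.0, -2.805]
force: [-0.2, 0.5, -1.2]
width: 0.0656
gripper_force: 0.0
(array([0.6711, 0.2763, 0.319 ]), array([ 1.8000e+02,  1.0000e-02, -1.6073e+02]), 46.25)
[{'xy': (0.6649, 0.2814), 'size': (0.1257, 0.04), 'yaw': 80.68, 'thr': 110.0}, {'xy': (0.5779, 0.2921), 'size': (0.0517, 0.0465), 'yaw': 171.63, 'thr': 110.0}]
```

View pics/final.png

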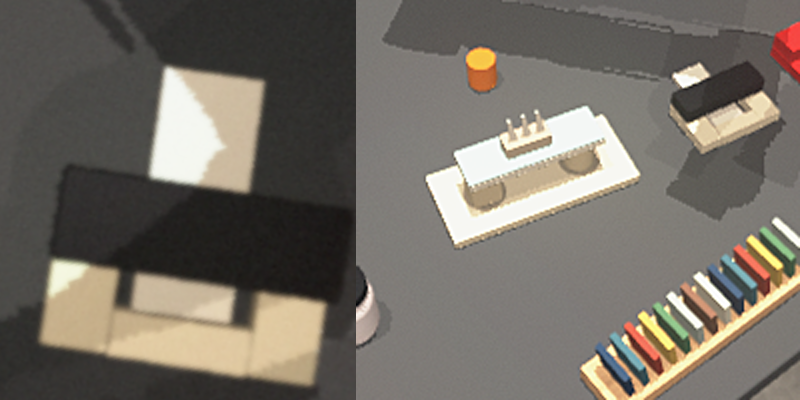

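```bash
python3 -c "
from station import *
print(job_done())"
```

```text
the job is handed in; nothing more can be done
None
```

I handed the job in at about 46 s. Both props are on their marks, the slab bridges them about 2 mm off the batt's centre, the cone pack stands upright on it, and the draw tile was pushed in until it met the stop; the jar and look-alikes were left alone.

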